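# Put the balance away under its clip-on travel cover

### The job

Put the lab balance away: take the jar off its weighing pan and stand it upright in the steel tray with the other two jars, without shifting those; then set the grey travel cover level over the pan and press it straight down, not one side first, until both black clip arms have snapped under the rim of the balance and the cover sits fully home. Press by feel: the balance must never be loaded with more than 2.5 kg (25 N).

Things in the scene. Friction and masses are not known exactly. Their poses are not given: they have to be found in the camera images.
- balance: Compact white and grey top-loading laboratory balance, standing firmly on stiff rubber feet (its deck sinks 0.6 mm under 25 N, the most it may take). Origin: on the bench under the centre of its round steel pan (100 mm in diameter, top 72 mm above the bench). x points away from its display, z up. The display panel, 70 mm deep and 30 mm high, lies in front of the raised deck, at -x.
- deck (a point): Centre of the deck's flat top, 62 mm above the bench, under the pan; axes as the balance. The cover's origin comes to rest here. The deck is a plate 140 mm (x) by 150 mm (y), 4 mm thick; the housing below it is 138 mm wide (y), so that the plate overhangs by 6 mm at both y sides: the rim the clips snap under.
- jar: The jar to move: closed round jar, white with a grey screw lid, 66 mm high; body 54 mm in diameter, lid (top 18 mm) 58 mm in diameter. 110 to 230 g. Stands near the middle of the balance pan at the start. Origin: centre of its underside, z up.
- tray: Low steel drip tray, fixed on the bench, 220 mm (x) by 170 mm (y), 18 mm high, wall and floor 3 mm thick. Origin: centre of its underside. Two jars stand near its +x end (about x = +60 mm, y = +42 and -42 mm); its half towards -x is free.
- tray_jar_a: Bystander: a jar of the same kind and size, standing in the tray. Origin: centre of its underside.
- tray_jar_b: Bystander: second jar of the same kind and size in the tray. Origin: centre of its underside.
- cover: Travel cover: rigid grey box shell 156 mm (x) by 163 mm (y), 88 mm high over all, 290 g, lying right way up on the bench. Origin: in its middle, 28 mm above its lowest edges (and the bench), 34 mm below its flat top; it lies on the deck's centre when home. z up. Fits either way round. Skirts at its x ends reach 28 mm below the origin, over the deck's ends: 1.5 mm play each side, flared 3.5 mm.
- cover_grip (a point): Centre of the top of the grip ridge on the cover, 60 mm above the cover's origin; axes as the cover. The ridge is 60 mm long (x), 16 mm wide (y) and 26 mm high and stands in the middle of the cover's flat top.
- hook_a (a point): Inner edge of the catch ledge of the rigid black clip arm at the cover's +y side; at rest at (0, +72.2, -4) mm from the cover's origin. The arm, 30 mm wide, hangs on a sprung pivot 26 mm above the origin. A slanted foot leads in from 77.5 mm off centre, 21 mm below the origin, to the ledge: it meets the deck's edge about 14 mm above home, is pushed out up to 5 mm above home and then rides down the edge.
- hook_b (a point): The same at the cover's -y side: (0, -72.2, -4) mm at rest. Pushing climbs to 7-14 N (more with more friction) as the arms spread, falls to about 3 N, then climbs again from 2 mm above home as rubber buffers inside meet the deck (8 N/mm); with 10-15 N the hooks snap under the rim about at home height. Let go short of that, the buffers lift the cover again. Rigid stop 0.6 mm below home.
Not all that is in view belongs to the job. What is shaped like the jar but blue or brown is not meant.

How it is judged:
By the outcome, as a careful person would: the job done as asked, in the order asked, and still so for the second after the job is handed in, with the robot touching nothing.
It also fails if it takes over 61 s, if anything falls off the work surface, if the arm or the gripper's body presses on something with over 40 N, if the wrist force passes 120 N, or if a joint passes its speed limit or range.

### The arm

A 6-joint arm with a two-finger parallel gripper is mounted at the origin on the work surface. World frame = base frame: x ahead of the robot, y to its left, z up, the work surface at z = 0. Lengths are in m, angles in rad, forces in N, time in s.
With the tool pointing down it reaches from about 0.325 to 0.775 m from the base axis. Payload 5.5 kg.
Tool frame: the origin (TCP) lies midway between the tips of the shut fingers; the grasp point (between the pads) lies 19 mm behind it; z points along the fingers, y is the line along which they close (so a half turn about z gives the same grasp; the last joint's range is limited). The gripper opens to 85 mm and grips with 20 to 120 N. Pads are 22 mm wide; open, the fingers measure 114 mm over their backs; the gripper's body (76 mm by 85 mm) begins 54 mm behind the grasp point. The pads swing forward as they close: fully open they stand 13 mm farther back than shut.
Start: joints at [1.066, 0.091, 1.231, -0, 1.82, -0.057], TCP at [0.26, 0.541, 0.231] pointing down, gripper open.
Joint ranges: [-2.87, 2.87], [-0.86, 2.18], [0.17, 2.46], [-1.51, 4.65], [0.06, 2.69], [-2.65, 2.65]. Speed limits (rad/s): [2.57, 2.57, 3.01, 3.14, 3.14, 3.14].

### API

Orientations are given as a rotation vector (axis times angle).
In Python, from bench import env gives the robot as it stands.
- The arm moves only by the tool jog_arm, never from a script. Its argument "increments" is one flat list of numbers, 7 for each row, row after row: the shift along the tool's x, y, z in mm, then the turn, a rotation vector about the tool's x, y, z in degrees, then the finger opening in mm, from 0 to 85.4. A call has 1 to 12 rows; each row shifts and turns the commanded pose from where the row before left it, along the tool's axes as they then stand; what a row does not reach is not made up. A row lasts 1/10 s, in which the tool goes at most 50 mm and 8.59 degrees, less where a joint would pass 70% of its speed; a pose out of reach is approached as far as the arm can. A call with a gripper value outside its range is refused whole. The fingers move at their own pace and stop on an object; the grip force is fixed at half the most. Time passes only in rows, so rows that do not move let the fingers close. It gives the time, the measured TCP pose, the force, the opening and the grip force at its end, in the units of the state.
- env.sense(): the state, without advancing time (a new reading comes with each control period).
- env.camera(name): name is "scene" or "side" or "wrist"; returns the picture (400x640x3 uint8, red, green, blue); there is no depth.
- env.calibration(name): a dict with "fx", "fy", "cx", "cy" (pixels), "rvec" (rotation vector, rad) and "tvec" (3), from world to camera coordinates, as OpenCV has them. Camera axes: x right, y down, z forward; pixel columns grow to the right and rows downward; lengths in m; the calibration is good to about 2 mm. A picture is of the moment at which its call begins: read the wrist's pose just before it. calibration takes no time and is no camera call; for the wrist camera it gives the pose at the moment of the call.
- env.finish_job(): hands the job in; it is judged then, once.
The state is a dict: "time_s": time; "q": joint angles; "dq": joint speeds; "joint_efforts": joint torques, N m; "tcp_pos": TCP position; "orientation": TCP orientation; "ft_force": force on the tool from outside, world axes, zero at the start; "wrist_torque": the same for the moment, N m; "opening": opening from 0.0 (shut) to 1.0 (fully open); "finger_force": force on a finger pad.
Only numpy, scipy, OpenCV 4.12 (cv2) and the standard library are available. Lean on these libraries where they do the work, as an engineer would, in place of code of your own. Each camera call takes 0.05 s, during which the arm holds its last target. There are 200 camera calls.

## Working session

There is one attempt and no reset: what is moved stays moved. The work goes in short steps, Python scripts to look and compute and a tool call to move; the robot and the scene stay as the last step left them, time stands still between calls to the robot, and variables do not carry over. Pictures are saved under pics/ and viewed, at most 10 in all, crops included, and the job is handed in when it is done.

Besides the shell and the picture viewer there is one more tool, called after "Call:" by a JSON object that holds its "fn" and its "kwargs", one argument or row to a line. jog_arm: Moves the arm, as the interface text tells. Its arguments: {"type":"object","properties":{"increments":{"type":"array","items":{"type":"number"}}},"required":["increments"]}

```bash
ls; mkdir -p pics; python3 - <<'E'
from bench import env
import cv2,numpy as np
for n in("scene","side"):
    c=env.calibration(n); im=env.camera(n); cv2.imwrite(f"pics/{n}0.png",im[:,:,::-1]); np.save(f"pics/{n}0.npy",im)
    print(n,{k:np.round(v,3).tolist() for k,v in c.items()})
s=env.sense();print(s)
E
```

```text
pics
scene {'fx': 365.001, 'fy': 365.001, 'cx': 311.565, 'cy': 198.894, 'rvec': [2.167, 0.752, -0.33], 'tvec': [-0.456, -0.143, 1.052]}
side {'fx': 421.224, 'fy': 421.224, 'cx': 322.468, 'cy': 201.377, 'rvec': [0.57, -2.801, 0.991], 'tvec': [0.54, 0.211, 0.833]}
{'time_s': 0.1, 'q': array([ 1.06630232e+00,  9.18151099e-02,  1.23179097e+00,  1.55850647e-06,
        1.81981131e+00, -5.66975815e-02]), 'dq': array([-0.00028912, -0.00245209, -0.00268478, -0.00010378, -0.00145488,
       -0.00010386]), 'joint_efforts': array([ 2.08817568e-03, -4.60220325e+01, -4.19218612e+01, -1.29683349e-04,
        1.06937098e-02, -7.24917982e-06]), 'tcp_pos': array([0.25966133, 0.54061272, 0.23023066]), 'orientation': array([-6.97421388e-01, -3.06268123e+00,  2.75309053e-03]), 'ft_force': array([-1.03459034,  0.11016231,  0.64533842]), 'wrist_torque': array([-0.03318454,  0.04037686, -0.00319698]), 'finger_force': 0.0, 'opening': 0.998810753844781}
```

View pics/scene0.png

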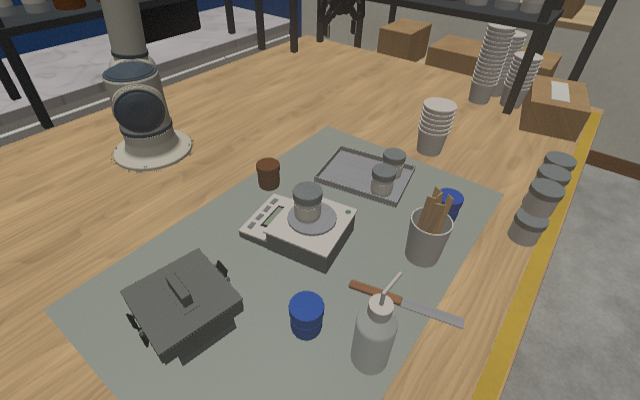

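View pics/side0.png

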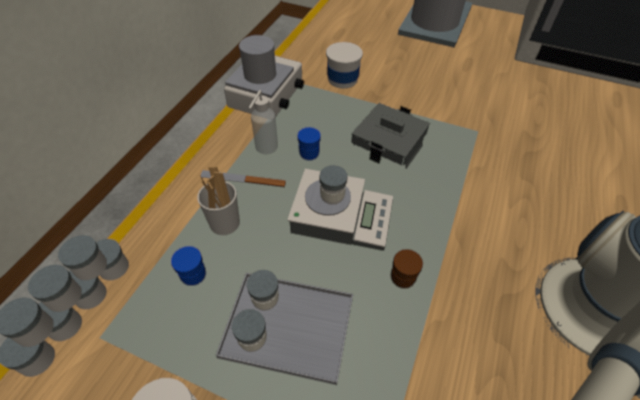

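The scene view shows the balance with a white, grey-lidded jar on its pan at (307,200), the tray at (365,175) and the cover at (183,300). The side view shows the same things at (332,185), (288,325) and (390,133).
Jar candidates in the scene view:
- tray jars (394,163) and (383,180)
- blue (306,315) and (450,205)
- brown (268,174)
- stacked jars at the right edge (528,226)
- the jar on the pan (307,200), which is the one meant: white with a grey lid, and standing on the pan

Next come rough positions and one confirming crop.

```bash
cat > h.py <<'E'
from bench import env
import cv2,numpy as np
from scipy.spatial.transform import Rotation as R
def ray(cal,px):
    M=R.from_rotvec(cal["rvec"]).as_matrix(); 
    d=np.c_[(np.atleast_2d(px)-[cal["cx"],cal["cy"]])/[cal["fx"],cal["fy"]],np.ones(len(np.atleast_2d(px)))]
    return -M.T@np.ravel(cal["tvec"]), d@M
def plane(cal,px,z):
    o,d=ray(cal,px); return o+d*((z-o[2])/d[:,2])[:,None]
def proj(cal,P):
    K=np.array([[cal["fx"],0,cal["cx"]],[0,cal["fy"],cal["cy"]],[0,0,1]])
    return cv2.projectPoints(np.atleast_2d(P).astype(float),np.ravel(cal["rvec"]),np.ravel(cal["tvec"]),K,None)[0][:,0]
E
python3 - <<'E'
from h import *
np.set_printoptions(precision=4,suppress=True)
a,b=env.calibration("scene"),env.calibration("side")
print("jar lid",plane(a,(307,190),.138),plane(b,(333.5,176),.138))
print("pan",plane(a,(312,219),.072),plane(b,(329,196),.072))
print("deck sc",plane(a,[(283,195),(357,212),(329,266),(258,233)],.062))
print("deck sd",plane(b,[(304,171),(366,178),(356,238),(290,224)],.062))
print("cover top sc",plane(a,[(123,297),(196,252),(242,299),(168,352)],.062))
print("ridge sc",plane(a,[(167,275),(176,273),(192,300),(180,304)],.088))
print("cover top sd",plane(b,[(378,105),(428,124),(405,163),(354,133)],.062))
print("tray sc",plane(a,[(331,149),(415,166),(398,202),(316,178)],.018))
print("tray sd",plane(b,[(243,276),(352,292),(341,377),(220,355)],.018))
print("tray jars",plane(a,[(395,156),(384,173)],.069),plane(b,[(263.5,281),(249.5,322)],.069))
im=np.load("pics/scene0.npy"); im2=np.load("pics/side0.npy")
c1=cv2.resize(im[150:290,225:375],None,fx=2.6,fy=4,interpolation=cv2.INTER_CUBIC)
c2=cv2.resize(im2[150:290,270:420],None,fx=2.6,fy=4,interpolation=cv2.INTER_CUBIC)
cv2.imwrite("pics/jarcrop.png",np.hstack([c1,c2])[:,:,::-1])
E
```

```text
jar lid [[ 0.567  -0.0028  0.138 ]] [[ 0.5645 -0.0023  0.138 ]]
pan [[ 0.5819 -0.0048  0.072 ]] [[ 0.5719 -0.001   0.072 ]]
deck sc [[ 0.4783  0.0245  0.062 ]
 [ 0.6361  0.0798  0.062 ]
 [ 0.6746 -0.0742  0.062 ]
 [ 0.5175 -0.0942  0.062 ]]
deck sd [[ 0.6555 -0.0549  0.062 ]
 [ 0.5175 -0.0914  0.062 ]
 [ 0.4828  0.0718  0.062 ]
 [ 0.6206  0.0932  0.062 ]]
cover top sc [[ 0.4479 -0.3379  0.062 ]
 [ 0.4626 -0.201   0.062 ]
 [ 0.6032 -0.2194  0.062 ]
 [ 0.5849 -0.3488  0.062 ]]
ridge sc [[ 0.488  -0.2745  0.088 ]
 [ 0.4961 -0.2628  0.088 ]
 [ 0.5592 -0.2795  0.088 ]
 [ 0.5506 -0.2955  0.088 ]]
cover top sd [[ 0.5734 -0.3519  0.062 ]
 [ 0.4323 -0.3308  0.062 ]
 [ 0.4488 -0.1729  0.062 ]
 [ 0.5943 -0.2225  0.062 ]]
tray sc [[0.4123 0.3026 0.018 ]
 [0.6356 0.3763 0.018 ]
 [0.6698 0.2142 0.018 ]
 [0.4622 0.1672 0.018 ]]
tray sd [[0.6672 0.2188 0.018 ]
 [0.4536 0.1656 0.018 ]
 [0.4157 0.3238 0.018 ]
 [0.6269 0.3726 0.018 ]]
tray jars [[0.6013 0.3109 0.069 ]
 [0.6156 0.2293 0.069 ]] [[0.6072 0.2348 0.069 ]
 [0.5925 0.3149 0.069 ]]
```

View pics/jarcrop.png

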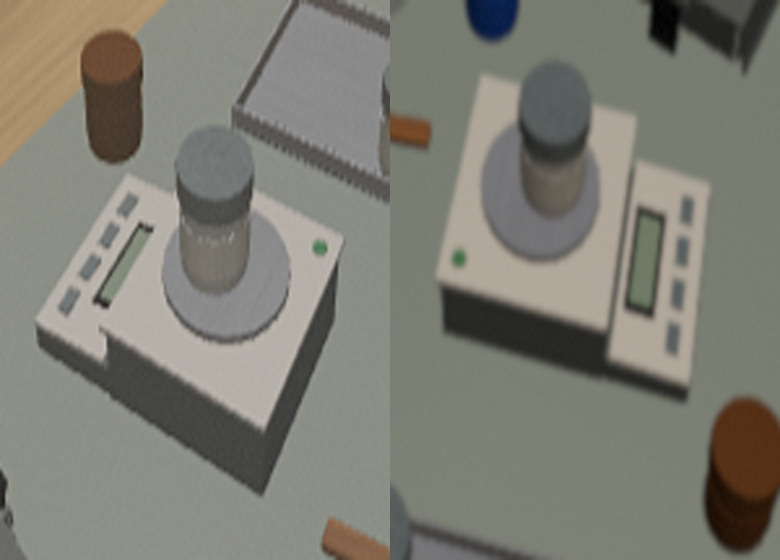

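The crop confirms it: a white jar with a grey lid stands slightly off-centre on the pan. Next I work out the move to above it.

```bash
cat >> h.py <<'E'
np.set_printoptions(precision=4,suppress=True)
def delta(target,ydir=None,pos=None,Rm=None):
    """tool-frame shift in mm to world target and tool z turn (deg) to bring tool y to world angle ydir (mod 180)"""
    s=env.sense(); Rm=R.from_rotvec(s["orientation"]).as_matrix() if Rm is None else Rm
    d=Rm.T@(np.array(target)-(s["tcp_pos"] if pos is None else pos))*1e3
    a=np.degrees(np.arctan2(Rm[1,1],Rm[0,1])); t=None
    if ydir is not None: t=-((ydir-a+90)%180-90)
    print("t",s["time_s"],"tcp",s["tcp_pos"],"ydir",a,"tilt",Rm[:,2],"F",s["ft_force"],"open",s["opening"],"q",s["q"])
    print("shift",d,"turn",t); return d,t
E
python3 - <<'E'
from h import *
delta((.53,-.0,.30),12+90)
c=env.calibration("wrist"); s=env.sense(); M=R.from_rotvec(c["rvec"]).as_matrix()
Rt=R.from_rotvec(s["orientation"]).as_matrix()
print(c["fx"],c["cx"],c["cy"],"cam in tool",Rt.T@(-M.T@c["tvec"]-s["tcp_pos"]),"cam axes in tool\n",Rt.T@M.T)
E
```

```text
t 0.1 tcp [0.2597 0.5406 0.2302] ydir 64.34318220681324 tilt [-0.0009 -0.0016 -1.    ] F [-1.0346  0.1102  0.6453] open 0.998810753844781 q [ 1.0663  0.0918  1.2318  0.      1.8198 -0.0567]
shift [-477.7514 -370.3855  -69.1448] turn -37.65681779318676
301.0608801264255 318.2658079725819 200.88864109159513 cam in tool [ 0.069   0.0006 -0.144 ] cam axes in tool
 [[-0.0001 -0.9627 -0.2706]
 [ 1.      0.     -0.0007]
 [ 0.0006 -0.2706  0.9627]]
```

Call:
{"fn": "jog_arm", "kwargs": {
  "increments": [-38, -29, -5.5, 0, 0, 0, 85, -38, -29, -5.5, 0, 0, 0, 85, -38, -29, -5.5, 0, 0, 0, 85, -38, -29, -5.5, 0, 0, 0, 85, -38, -29, -5.5, 0, 0, 0, 85, -38, -29, -5.5, 0, 0, 0, 85, -38, -29, -5.5, 0, 0, 0, 85, -38, -29, -5.5, 0, 0, 0, 85, -38, -29, -5.5, 0, 0, 0, 85, -38, -29, -5.5, 0, 0, 0, 85, -38, -29, -5.5, 0, 0, 0, 85, -38, -29, -5.5, 0, 0, 0, 85]
}}

```text
time_s: 1.3
tcp_pos: [0.5206, 0.0278, 0.2971]
orientation: [-0.698, -3.063, -0.0]
ft_force: [0.9, 1.2, 0.6]
opening: 0.998
finger_force: 0.0
```

Call:
{"fn": "jog_arm", "kwargs": {
  "increments": [-11, -11, -1.5, 0, 0, 0, 85, -11, -11, -1.5, 0, 0, 0, 85, 0, 0, 0, 0, 0, -7.5, 85, 0, 0, 0, 0, 0, -7.5, 85, 0, 0, 0, 0, 0, -7.5, 85, 0, 0, 0, 0, 0, -7.5, 85, 0, 0, 0, 0, 0, -7.5, 85, 0, 0, 0, 0, 0, 0, 85, 0, 0, 0, 0, 0, 0, 85]
}}

```text
time_s: 2.2
tcp_pos: [0.5303, 0.0011, 0.3002]
orientation: [0.32, -3.125, -0.0]
ft_force: [-0.2, -0.6, 1.0]
opening: 0.999
finger_force: 0.0
```

```bash
cat >> h.py <<'E'
import pickle
def snap(name,cam="wrist"):
    c=env.calibration(cam); s=env.sense(); im=env.camera(cam)
    cv2.imwrite(f"pics/{name}.png",im[:,:,::-1]); pickle.dump((c,s,im),open(f"pics/{name}.pkl","wb")); return c,s,im
E
python3 - <<'E'
from h import *
snap("w1"); delta((.53,0,.30),102)
E
```

```text
t 2.25 tcp [0.5303 0.0009 0.3003] ydir 101.7137503312801 tilt [-0.0001  0.0001 -1.    ] F [-0.0871  0.2208 -0.1664] open 0.9937007224286787 q [-0.0626 -0.0709  1.2708  0.0001  1.9418 -1.8378]
shift [ 0.4804 -0.8051  0.2794] turn -0.2862496687199041
```

View pics/w1.png

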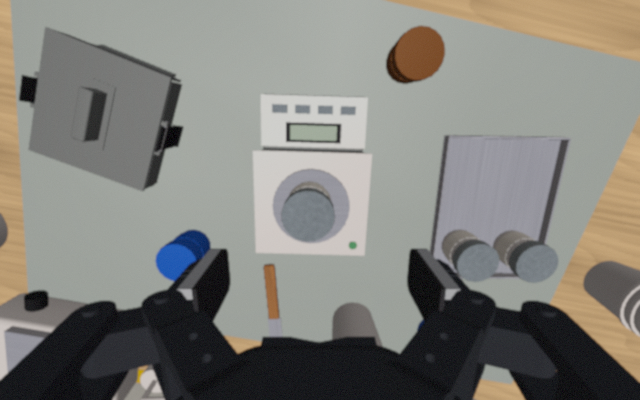

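The wrist view shows the deck corners at about (254,151), (371,152), (364,255) and (256,253), with the jar lid centre at (309,213). The cover is at upper left, with its ridge at (90,114). The tray is at right, its free half at (490,180). I now measure by masks.

```bash
cat > m.py <<'E'
from h import *
from scipy.optimize import least_squares
c,s,im=pickle.load(open("pics/w1.pkl","rb"))
hsv=cv2.cvtColor(im,cv2.COLOR_RGB2HSV); g=cv2.cvtColor(im,cv2.COLOR_RGB2GRAY)
def big(m,roi):
    k=np.zeros_like(m); x0,y0,x1,y1=roi; k[y0:y1,x0:x1]=m[y0:y1,x0:x1]
    return max(cv2.findContours(k,cv2.RETR_EXTERNAL,cv2.CHAIN_APPROX_NONE)[0],key=cv2.contourArea)
def rect(cn,z,n):
    P=plane(c,cn.reshape(-1,2),z)[:,:2]*1e3; r=cv2.minAreaRect(P.astype(np.float32)); print(n,"rect",r,"corners",cv2.boxPoints(r).tolist())
print("vals deck",im[170,262],"pan",im[190,252+35],"lid",im[220,310],"panelgap",im[150,310],"mat",im[90,230],"cover top",im[140,60],"ridge top",im[115,88],"tray floor",im[170,490],"wall",im[200,441],"tlid",im[262,475])
white=cv2.inRange(hsv,(0,0,170),(179,45,255)); 
d=big(white,(235,151,390,270)); rect(d,.062,"deck")
dark=cv2.inRange(g,0,95)
cv=big(dark,(10,10,195,195)); rect(cv,.062,"cover(all)")
for n,(x,y,w,h) in dict(jar=(309,213,40,40),ta=(475,260,40,40),tb=(532,260,40,40)).items():
    cr=g[y-h:y+h,x-w:x+w]; hc=cv2.HoughCircles(cv2.resize(cr,None,fx=3,fy=3,interpolation=cv2.INTER_CUBIC),cv2.HOUGH_GRADIENT,1.5,30,param1=80,param2=15,minRadius=55,maxRadius=105)
    p=hc[0][:2]/3+[x-w,y-h,0]; z=.138 if n=="jar" else .069
    print(n,p.tolist(),plane(c,p[:,:2],z))
E
python3 m.py
python3 - <<'E'
import cv2
im=cv2.imread("pics/w1.png")
a=cv2.resize(im[10:205,10:200],(400,410),interpolation=cv2.INTER_CUBIC); b=cv2.resize(im[140:270,240:380],(400,371),interpolation=cv2.INTER_CUBIC)
b=cv2.copyMakeBorder(b,0,39,0,0,cv2.BORDER_CONSTANT)
cv2.imwrite("pics/crop2.png",cv2.hconcat([a,b]))
E
```

```text
vals deck [207 204 201] pan [149 150 157] lid [121 128 133] panelgap [92 90 89] mat [166 169 163] cover top [117 119 117] ridge top [87 87 87] tray floor [151 152 159] wall [139 137 144] tlid [125 131 136]
deck rect ((574.4146118164062, 3.3792037963867188), (145.6562042236328, 160.9545135498047), 9.928258895874023) corners [[488.8016662597656, 70.09461212158203], [516.5526123046875, -88.44951629638672], [660.027587890625, -63.336204528808594], [632.276611328125, 95.20792388916016]]
cover(all) rect ((499.7182922363281, -211.669189453125), (174.00538635253906, 87.69993591308594), 23.888587951660156) corners [[402.4112548828125, -206.80821228027344], [437.92620849609375, -286.99530029296875], [597.0253295898438, -216.53016662597656], [561.5103759765625, -136.34307861328125]]
jar [[307.75, 214.25, 26.23333168029785], [315.75, 203.75, 32.83333206176758]] [[ 0.5639 -0.0029  0.138 ]
 [ 0.5507  0.0032  0.138 ]]
ta [[472.75, 264.25, 25.28333282470703], [483.25, 266.75, 25.883333206176758]] [[0.6116 0.2354 0.069 ]
 [0.6123 0.2509 0.069 ]]
tb [[540.25, 270.25, 25.08333396911621], [512.25, 249.75, 19.683332443237305]] [[0.6013 0.3299 0.069 ]
 [0.5801 0.2805 0.069 ]]
```

View pics/crop2.png

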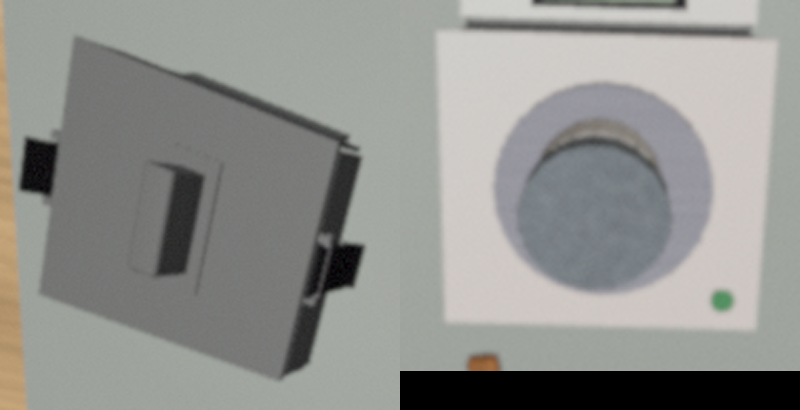

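The crop shows the deck corners at (253,150.5), (372,154), (364.6,255.5) and (255.8,252.7), and the lid centre near (308,215). The cover's top corners are at (46,28), (173,76), (144,189) and (29,149), and its ridge top is the light face at left, at about (83,113).

```bash
python3 - <<'E'
from h import *
c,s,im=pickle.load(open("pics/w1.pkl","rb"))
def quad(px,z,n):
    P=plane(c,px,z)[:,:2]*1e3; e=np.roll(P,-1,0)-P
    print(n,"ctr",P.mean(0),"len",np.hypot(*e.T),"ang",np.degrees(np.arctan2(e[:,1],e[:,0])))
quad([(253,150.5),(372,154),(364.6,255.5),(255.8,252.7)],.062,"deck")
quad([(46.1,27.6),(172.9,76.5),(144,189.5),(29,149.2)],.062,"cover")
quad([(80.3,86.5),(94.6,89.8),(85,140.6),(71.8,137.3)],.088,"ridge")
quad([(446,136),(566,138),(529,278),(434,274)],.018,"tray")
print("lid",plane(c,(307.7,215.2),.138),"pan",plane(c,(311.4,205.4),.072))
for n in("scene","side"):
    k=env.calibration(n)
    print(n,proj(k,[(.5645,-.003,.138),(.573,.002,.072)]))
delta((.5645,-.003,.21))
E
```

```text
deck ctr [576.1996   1.7991] len [150.1631 140.3597 150.985  140.5553] ang [ 100.0323   10.2669  -79.8931 -170.0684]
cover ctr [ 514.6823 -275.4487] len [146.7368 148.118  146.2522 147.4896] ang [ 81.07   -10.3588 -99.1718 169.8239]
ridge ctr [ 514.8298 -275.0663] len [15.5889 59.9772 15.0198 59.4407] ang [ 88.9108 -10.1755 -92.8186 170.3037]
tray ctr [542.7479 269.0063] len [166.909  217.7505 151.297  213.2813] ang [ 100.7711    9.0028  -80.9537 -166.8208]
lid [[ 0.565  -0.0027  0.138 ]] pan [[0.573  0.0014 0.072 ]]
scene [[305.9215 189.5271]
 [310.5811 215.3247]]
side [[333.6262 175.7711]
 [327.9891 196.8117]]
t 2.25 tcp [0.5303 0.0009 0.3003] ydir 101.7137503312801 tilt [-0.0001  0.0001 -1.    ] F [-0.0871  0.2208 -0.1664] open 0.9937007224286787 q [-0.0626 -0.0709  1.2708  0.0001  1.9418 -1.8378]
shift [-32.6955 -10.7585  90.2768] turn None
```

Call:
{"fn": "jog_arm", "kwargs": {
  "increments": [-16.5, -5.5, 30, 0, 0, 0, 85, -16.5, -5.5, 30, 0, 0, 0, 85, 0, 0, 44, 0, 0, 0, 85, 0, 0, 40, 0, 0, 0, 85, 0, 0, 30, 0, 0, 0, 85, 0, 0, 20, 0, 0, 0, 85, 0, 0, 0, 0, 0, 0, 85]
}}

```text
time_s: 2.95
tcp_pos: [0.5628, -0.0033, 0.1021]
orientation: [0.321, -3.118, -0.002]
ft_force: [-0.6, 1.1, -0.3]
opening: 0.995
finger_force: 0.0
```

Call:
{"fn": "jog_arm", "kwargs": {
  "increments": [0, 0, 0, 0, 0, 0, 30, 0, 0, 0, 0, 0, 0, 30, 0, 0, 0, 0, 0, 0, 30, 0, 0, 0, 0, 0, 0, 30, 0, 0, 0, 0, 0, 0, 30, 0, 0, 0, 0, 0, 0, 30, 0, 0, 0, 0, 0, 0, 30]
}}

```text
time_s: 3.65
tcp_pos: [0.5662, -0.0035, 0.1088]
orientation: [-0.324, 3.121, -0.001]
ft_force: [-0.1, 0.7, 6.2]
opening: 0.664
finger_force: 63.4
```

Call:
{"fn": "jog_arm", "kwargs": {
  "increments": [0, 0, -10, 0, 0, 0, 30, 0, 0, -20, 0, 0, 0, 30, 0, 0, -30, 0, 0, 0, 30, 0, 0, 0, 0, 0, 0, 30]
}}

```text
time_s: 4.05
tcp_pos: [0.5669, -0.0038, 0.1718]
orientation: [-0.323, 3.117, -0.002]
ft_force: [0.5, -0.1, -0.6]
opening: 0.657
finger_force: 63.9
```

```bash
python3 - <<'E'
from h import *
d,t=delta((.492,.257,.16)); print(env.sense()["finger_force"])
E
```

```text
t 4.05 tcp [ 0.5669 -0.0038  0.1718] ydir 101.83206380024755 tilt [ 0.008  -0.0007 -1.    ] F [ 0.5179 -0.0964 -0.6494] open 0.6571484376585716 q [-0.0667 -0.0093  1.4388 -0.0001  1.704  -1.844 ]
shift [ 19.8711 270.6498  10.9898] turn None
63.859312534332275
```

Call:
{"fn": "jog_arm", "kwargs": {
  "increments": [2, 20, 0, 0, 0, 0, 30, 2.5, 34, 0, 0, 0, 0, 30, 2.5, 40, 0, 0, 0, 0, 30, 3, 40, 0, 0, 0, 0, 30, 3, 40, 0, 0, 0, 0, 30, 3, 40, 0, 0, 0, 0, 30, 2.5, 34, 0, 0, 0, 0, 30, 1.5, 22, 0, 0, 0, 0, 30, 0, 0, 0, 0, 0, 0, 30, 0, 0, 0, 0, 0, 0, 30]
}}

```text
time_s: 5.05
tcp_pos: [0.4897, 0.2565, 0.1655]
orientation: [0.326, -3.124, 0.001]
ft_force: [-0.6, -0.2, -1.3]
opening: 0.662
finger_force: 64.1
```

```bash
python3 - <<'E'
from h import *
delta((.492,.257,.041)); snap("w2")
E
```

```text
t 5.05 tcp [0.4897 0.2565 0.1655] ydir 101.89853120922334 tilt [-0.0009 -0.001  -1.    ] F [-0.5587 -0.2124 -1.2532] open 0.6616088330321324 q [ 0.4212 -0.038   1.4781 -0.0006  1.7027 -1.3573]
shift [ -2.4488   0.1543 124.537 ] turn None
```

View pics/w2.png

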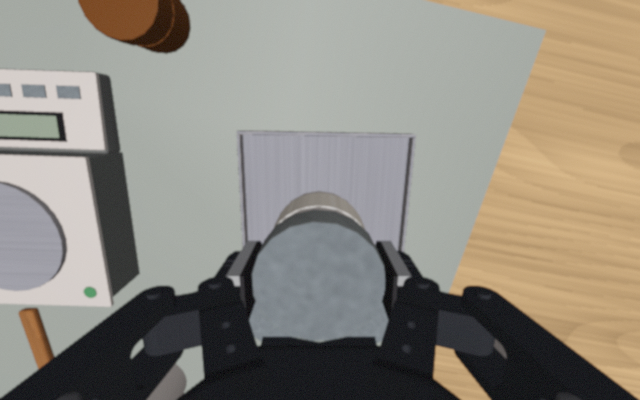

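The lid is held centred at (320,270) over the tray's free half. Lowering.

Call:
{"fn": "jog_arm", "kwargs": {
  "increments": [0, 0, 20, 0, 0, 0, 30, 0, 0, 34, 0, 0, 0, 30, 0, 0, 34, 0, 0, 0, 30, 0, 0, 22, 0, 0, 0, 30, 0, 0, 10, 0, 0, 0, 30, 0, 0, 3, 0, 0, 0, 30, 0, 0, 1, 0, 0, 0, 30, 0, 0, 1, 0, 0, 0, 30, 0, 0, 0, 0, 0, 0, 30]
}}

```text
time_s: 6.0
tcp_pos: [0.4908, 0.2568, 0.0427]
orientation: [-0.324, 3.123, 0.001]
ft_force: [-1.2, 0.4, -1.9]
opening: 0.663
finger_force: 64.1
```

Call:
{"fn": "jog_arm", "kwargs": {
  "increments": [0, 0, 1, 0, 0, 0, 30, 0, 0, 0, 0, 0, 0, 30]
}}

```text
time_s: 6.2
tcp_pos: [0.4902, 0.2567, 0.0407]
orientation: [-0.324, 3.124, 0.0]
ft_force: [-0.4, -0.2, -1.0]
opening: 0.663
finger_force: 64.1
```

Call:
{"fn": "jog_arm", "kwargs": {
  "increments": [0, 0, 1, 0, 0, 0, 30, 0, 0, 0, 0, 0, 0, 30]
}}

```text
time_s: 6.4
tcp_pos: [0.4903, 0.2567, 0.0401]
orientation: [-0.324, 3.124, 0.0]
ft_force: [-1.2, -0.8, 2.3]
opening: 0.664
finger_force: 64.5
```

Call:
{"fn": "jog_arm", "kwargs": {
  "increments": [0, 0, 0, 0, 0, 0, 80, 0, 0, 0, 0, 0, 0, 80, 0, 0, 0, 0, 0, 0, 80, 0, 0, 0, 0, 0, 0, 80, 0, 0, -20, 0, 0, 0, 80, 0, 0, -40, 0, 0, 0, 80, 0, 0, -45, 0, 0, 0, 80, 0, 0, -45, 0, 0, 0, 80, 0, 0, -45, 0, 0, 0, 80, 0, 0, -35, 0, 0, 0, 80]
}}

```text
time_s: 7.4
tcp_pos: [0.4902, 0.2566, 0.2727]
orientation: [-0.324, 3.122, 0.002]
ft_force: [0.6, 0.4, 0.9]
opening: 0.941
finger_force: 0.0
```

```bash
python3 - <<'E'
from h import *
delta((.475,-.268,.27),80); snap("w3"); snap("s3","scene")
E
```

```text
t 7.4 tcp [0.4902 0.2566 0.2727] ydir 101.84357854129601 tilt [ 0.0028  0.0013 -1.    ] F [0.5887 0.3521 0.855 ] open 0.9409560177156752 q [ 0.4208 -0.0254  1.2763 -0.      1.8876 -1.3568]
shift [ 122.519  -510.3058    1.9538] turn 21.84357854129601
```

View pics/w3.png

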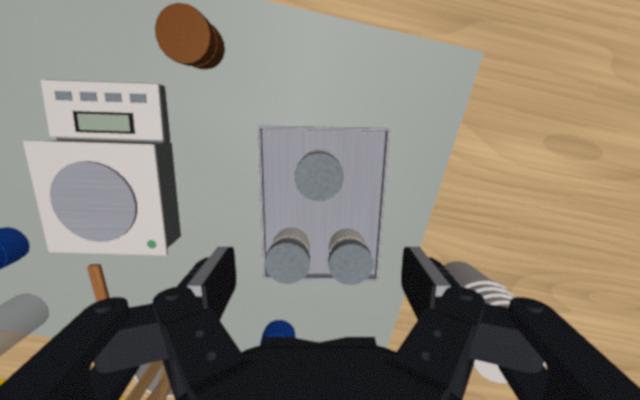

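The jar stands upright in the tray's free half at (320,175), with the other two at (288,258) and (350,258). Now on to the cover.

Call:
{"fn": "jog_arm", "kwargs": {
  "increments": [10.2, -42.5, 0, 0, 0, 0, 80, 10.2, -42.5, 0, 0, 0, 0, 80, 10.2, -42.5, 0, 0, 0, 0, 80, 10.2, -42.5, 0, 0, 0, 0, 80, 10.2, -42.5, 0, 0, 0, 0, 80, 10.2, -42.5, 0, 0, 0, 0, 80, 10.2, -42.5, 0, 0, 0, 0, 80, 10.2, -42.5, 0, 0, 0, 0, 80, 10.2, -42.5, 0, 0, 0, 0, 80, 10.2, -42.5, 0, 0, 0, 0, 80, 10.2, -42.5, 0, 0, 0, 0, 80, 10.2, -42.5, 0, 0, 0, 0, 80]
}}

```text
time_s: 8.7
tcp_pos: [0.4744, -0.2695, 0.2682]
orientation: [0.324, -3.124, -0.001]
ft_force: [0.4, -0.5, -0.5]
opening: 0.934
finger_force: 0.0
```

Call:
{"fn": "jog_arm", "kwargs": {
  "increments": [0, 0, 0, 0, 0, 7.3, 50, 0, 0, 0, 0, 0, 7.3, 50, 0, 0, 0, 0, 0, 7.2, 50, 0, 0, 0, 0, 0, 0, 50, 0, 0, 0, 0, 0, 0, 50]
}}

```text
time_s: 9.2
tcp_pos: [0.4748, -0.2677, 0.2685]
orientation: [-0.267, -3.129, -0.001]
ft_force: [-0.6, 0.2, 0.5]
opening: 0.589
finger_force: 0.0
```

```bash
python3 - <<'E'
from h import *
delta((.515,-.275,.2),80); snap("w4")
E
```

```text
t 9.2 tcp [ 0.4748 -0.2677  0.2685] ydir 80.23562900344912 tilt [-0.0009  0.0006 -1.    ] F [-0.5754  0.2211  0.4509] open 0.5885905165630706 q [-0.5757 -0.0453  1.303  -0.      1.8849 -1.9761]
shift [-40.9315  -0.448   68.4783] turn 0.23562900344911952
```

View pics/w4.png

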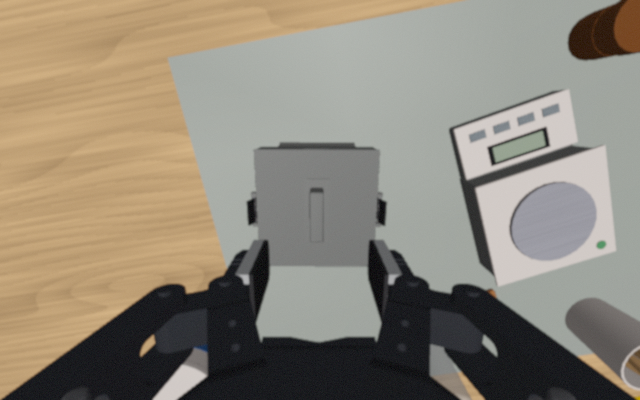

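The cover is square in the view, with top corners at about (254,149), (379,149), (379,265) and (258,265), and the ridge running from (317,190) to (316,242). I refine this by edge fits.

```bash
python3 - <<'E'
from h import *
c,s,im=pickle.load(open("pics/w4.pkl","rb")); g=cv2.GaussianBlur(cv2.cvtColor(im,cv2.COLOR_RGB2GRAY),(3,3),0).astype(float)
print("row230",g[230,300:332].astype(int),"row180 L",g[180,248:262].astype(int),"R",g[180,372:386].astype(int),"col300",g[142:156,290].astype(int),g[258:272,290].astype(int))
def edge(rows,x0,x1,T=False):
    A=g.T if T else g; pts=[]
    for r in rows:
        d=np.abs(np.diff(A[r,x0:x1])); w=d*(d>0.5*d.max()); x=(w*np.arange(x0,x1-1)).sum()/w.sum()+.5; pts.append((r,x) if T else (x,r))
    return np.array(pts)
def ang(px,z,vert=True):
    P=plane(c,px,z)[:,:2]*1e3; v=cv2.fitLine(P.astype(np.float32),cv2.DIST_HUBER,0,.01,.01).ravel(); return v[2:],np.degrees(np.arctan2(v[1],v[0]))
for n,e in dict(L=edge([*range(160,195),*range(225,235)],248,262),R=edge(range(160,235),372,386),far=edge(range(270,300),258,272,True),near=edge(range(270,370),143,154,True)).items(): print(n,ang(e,.062))
for n,e in dict(ridgeL=edge(range(197,238),304,315),ridgeR=edge(range(197,238),317,329)).items(): print(n,ang(e,.088))
E
```

```text
row230 [125 125 125 125 126 126 126 126 124 121 119 121 125 126 126 126 125 126
 125 124 123 119 114 114 120 125 126 125 124 125 125 125] row180 L [172 172 171 171 171 168 158 144 134 131 131 131 131 130] R [125 125 126 126 127 133 146 160 168 169 169 169 169 170] col300 [128 100  82  73  67  67  79 101 119 128 130 130 130 131] [124 124 124 124 124 124 127 137 152 163 167 168 168 167]
L (array([ 468.4137, -342.6523], dtype=float32), np.float32(-9.833199))
R (array([ 506.242 , -198.0664], dtype=float32), np.float32(-4.6999416))
far (array([ 581.9249, -327.8264], dtype=float32), np.float32(80.23075))
near (array([ 439.6322, -265.2314], dtype=float32), np.float32(80.17565))
ridgeL (array([ 513.8744, -283.8684], dtype=float32), np.float32(-8.987033))
ridgeR (array([ 517.4853, -269.4514], dtype=float32), np.float32(-9.600567))
```

```bash
python3 - <<'E'
from h import *
delta((.5145,-.2762,.068),80.2)
E
```

```text
t 9.25 tcp [ 0.4748 -0.2676  0.2687] ydir 80.22683956597152 tilt [-0.0006  0.0005 -1.    ] F [-0.2939 -0.6307  0.0249] open 0.5866512872934647 q [-0.5756 -0.0454  1.3028  0.      1.885  -1.9758]
shift [-40.6807  -1.8243 200.6937] turn 0.026839565971513935
```

Call:
{"fn": "jog_arm", "kwargs": {
  "increments": [-20.3, -0.9, 30, 0, 0, 0, 50, -20.4, -0.9, 40, 0, 0, 0, 50, 0, 0, 45, 0, 0, 0, 50, 0, 0, 40, 0, 0, 0, 50, 0, 0, 25, 0, 0, 0, 50, 0, 0, 12, 0, 0, 0, 50, 0, 0, 4, 0, 0, 0, 50, 0, 0, 0, 0, 0, 0, 50, 0, 0, 0, 0, 0, 0, 50]
}}

```text
time_s: 10.15
tcp_pos: [0.5156, -0.2771, 0.0755]
orientation: [0.272, 3.127, -0.002]
ft_force: [0.7, -0.5, 0.2]
opening: 0.584
finger_force: 0.0
```

Call:
{"fn": "jog_arm", "kwargs": {
  "increments": [0, 0, 5, 0, 0, 0, 50, 0, 0, 3, 0, 0, 0, 50, 0, 0, 0, 0, 0, 0, 50, 0, 0, 0, 0, 0, 0, 50]
}}

```text
time_s: 10.55
tcp_pos: [0.5146, -0.2765, 0.0652]
orientation: [-0.273, -3.13, -0.0]
ft_force: [0.1, -0.3, 0.2]
opening: 0.584
finger_force: 0.0
```

Call:
{"fn": "jog_arm", "kwargs": {
  "increments": [0, 0, 0, 0, 0, 0, 30, 0, 0, 0, 0, 0, 0, 20, 0, 0, 0, 0, 0, 0, 5, 0, 0, 0, 0, 0, 0, 5, 0, 0, 0, 0, 0, 0, 5, 0, 0, 0, 0, 0, 0, 5, 0, 0, 0, 0, 0, 0, 5]
}}

```text
time_s: 11.25
tcp_pos: [0.5148, -0.2768, 0.0656]
orientation: [0.273, 3.129, -0.001]
ft_force: [0.2, -0.2, 2.2]
opening: 0.172
finger_force: 60.1
```

Call:
{"fn": "jog_arm", "kwargs": {
  "increments": [0, 0, -5, 0, 0, 0, 5, 0, 0, -15, 0, 0, 0, 5, 0, 0, -25, 0, 0, 0, 5, 0, 0, -30, 0, 0, 0, 5, 0, 0, -30, 0, 0, 0, 5, 0, 0, -20, 0, 0, 0, 5, 0, 0, -5, 0, 0, 0, 5, 0, 0, 0, 0, 0, 0, 5, 0, 0, 0, 0, 0, 0, 5]
}}

```text
time_s: 12.15
tcp_pos: [0.5142, -0.2762, 0.1937]
orientation: [-0.272, -3.128, -0.002]
ft_force: [-0.1, 1.0, -3.2]
opening: 0.168
finger_force: 59.7
```

```bash
cat > deck.py <<'E'
from h import *
from scipy.optimize import least_squares
def crossings(g,cal,p,q,inner=.012,outer=.012):
    """sub-pixel strongest edge along short world-plane segments p->q (both 3D), returned as world points"""
    out=[]
    for a,b in zip(p,q):
        t=np.linspace(0,1,61); L=a+(b-a)*t[:,None]; uv=proj(cal,L).astype(np.float32)
        v=cv2.remap(g,uv[:,0],uv[:,1],cv2.INTER_LINEAR).ravel(); d=np.abs(np.diff(cv2.GaussianBlur(v[:,None],(1,7),0).ravel()))
        if d.max()<3: continue
        w=d*(d>.5*d.max()); out.append(a+(b-a)*((w*(t[:-1]+t[1:])/2).sum()/w.sum()))
    return np.array(out)
def deck(name,edges="LRFB"):
    c,s,im=pickle.load(open(f"pics/{name}.pkl","rb")); g=cv2.cvtColor(im,cv2.COLOR_RGB2GRAY).astype(np.float32)
    x,y,th=.574,.0015,np.radians(10)
    for _ in range(2):
        e=np.array([np.cos(th),np.sin(th)]); n=np.array([-e[1],e[0]]); o=np.array([x,y]); P={}
        W=lambda u,v:np.c_[o+np.outer(u,e)+np.outer(v,n),np.full(len(u),.062)]
        k=np.linspace(-.055,.055,23); one=np.ones(23)
        seg=dict(L=(W(k,.068*one),W(k,.084*one)),R=(W(k,-.068*one),W(k,-.084*one)),F=(W(.063*one,k),W(.078*one,k)),B=(W(-.063*one,k),W(-.078*one,k)))
        for f in edges: P[f]=crossings(g,c,*seg[f])[:,:2]
        def res(q):
            e=np.array([np.cos(q[2]),np.sin(q[2])]); n=np.array([-e[1],e[0]]); r=[]
            for f in P:
                d=P[f]-q[:2]; r.append(dict(L=d@n-.075,R=d@n+.075,F=d@e-.07,B=d@e+.07)[f])
            return np.concatenate(r)
        q=least_squares(res,[x,y,th],loss="soft_l1",f_scale=.0007).x; x,y,th=q
    e=np.array([np.cos(th),np.sin(th)]); n=np.array([-e[1],e[0]])
    print(name,"deck",x*1e3,y*1e3,np.degrees(th),{f:np.round(1e3*np.median((P[f]-q[:2])@(n if f in"LR" else e)),1) for f in P})
    C=np.r_[q[:2],.072]; a=np.linspace(0,2*np.pi,73); 
    u=np.c_[np.cos(a),np.sin(a),0*a]; pp=crossings(g,c,C+u*.042,C+u*.058)[:,:2]
    m=least_squares(lambda z:np.hypot(*(pp-z[:2]).T)-.05,q[:2],loss="soft_l1",f_scale=.0007).x; print("   pan",m*1e3)
if __name__=="__main__":
    for n in("w1","w3","w4"): deck(n)
    delta((.575,.0015,.2),100.1)
E
python3 deck.py
```

```text
Traceback (most recent call last):
  File "deck.py", line 33, in <module>
    for n in("w1","w3","w4"): deck(n)
                              ~~~~^^^
  File "deck.py", line 20, in deck
    for f in edges: P[f]=crossings(g,c,*seg[f])[:,:2]
                         ~~~~~~~~~~~~~~~~~~~~~~^^^^^^
IndexError: too many indices for array: array is 1-dimensional, but 2 were indexed
```

```bash
sed -i 's/d.max()<3/d.max()<0.8/' deck.py; python3 deck.py
```

```text
w1 deck 574.3657318656267 0.7873869796707222 10.113045729077061 {'L': np.float64(75.5), 'R': np.float64(-75.5), 'F': np.float64(71.9), 'B': np.float64(-71.6)}
   pan [574.5409   0.9958]
w3 deck 575.1279604422109 0.18268204137939942 10.715969769467362 {'L': np.float64(76.1), 'R': np.float64(-76.1), 'F': np.float64(71.4), 'B': np.float64(-72.0)}
   pan [574.9647   1.4539]
w4 deck 575.5503168924671 1.425924650635413 10.12403688586191 {'L': np.float64(75.9), 'R': np.float64(-75.9), 'F': np.float64(71.0), 'B': np.float64(-71.0)}
   pan [574.9763   0.2917]
t 12.15 tcp [ 0.5142 -0.2762  0.1937] ydir 80.04709986897599 tilt [-0.0021  0.0014 -1.    ] F [-0.0581  1.0133 -3.2495] open 0.16782426596694458 q [-0.5512  0.045   1.3453  0.0001  1.7538 -1.9483]
shift [-11.8237 284.0397  -6.07  ] turn -20.052900131024003
```

Call:
{"fn": "jog_arm", "kwargs": {
  "increments": [-1, 18, 0, 0, 0, 0, 5, -1.5, 30, 0, 0, 0, 0, 5, -1.5, 38, 0, 0, 0, 0, 5, -1.5, 38, 0, 0, 0, 0, 5, -1.5, 38, 0, 0, 0, 0, 5, -1.5, 38, 0, 0, 0, 0, 5, -1.5, 38, 0, 0, 0, 0, 5, -1, 30, 0, 0, 0, 0, 5, -0.7, 15.4, 0, 0, 0, 0, 5, 0, 0, 0, 0, 0, 0, 5]
}}

```text
time_s: 13.15
tcp_pos: [0.5749, 0.003, 0.194]
orientation: [-0.267, -3.128, -0.001]
ft_force: [-0.1, 0.0, -2.6]
opening: 0.169
finger_force: 59.6
```

Call:
{"fn": "jog_arm", "kwargs": {
  "increments": [0, 0, 0, 0, 0, -4, 5, 0, 0, 0, 0, 0, -6, 5, 0, 0, 0, 0, 0, -6, 5, 0, 0, 0, 0, 0, -4, 5, 0, 0, 0, 0, 0, 0, 5, 0, 0, 0, 0, 0, 0, 5, 0, 0, 0, 0, 0, 0, 5]
}}

```text
time_s: 13.85
tcp_pos: [0.5751, 0.0001, 0.1951]
orientation: [0.272, -3.129, 0.0]
ft_force: [0.1, 0.4, -3.1]
opening: 0.176
finger_force: 59.6
```

```bash
python3 - <<'E'
from h import *
delta((.5748,.0009,.125),100.1); a=snap("s5","scene")[2]; b=snap("d5","side")[2]; snap("w5")
A=cv2.resize(a[140:300,220:400],None,fx=2.2,fy=2.2,interpolation=cv2.INTER_CUBIC);B=cv2.resize(b[110:270,250:430],None,fx=2.2,fy=2.2,interpolation=cv2.INTER_CUBIC)
cv2.imwrite("pics/hover.png",np.hstack([A,B])[:,:,::-1])
E
```

```text
t 13.85 tcp [0.5751 0.0001 0.1951] ydir 99.92377835907165 tilt [-0.0004 -0.0002 -1.    ] F [ 0.0553  0.3569 -3.1097] open 0.17582161824405557 q [-0.0589  0.0198  1.3686 -0.0002  1.7536 -1.8029]
shift [ 0.0871  0.8611 70.0559] turn -0.1762216409283468
```

View pics/hover.png

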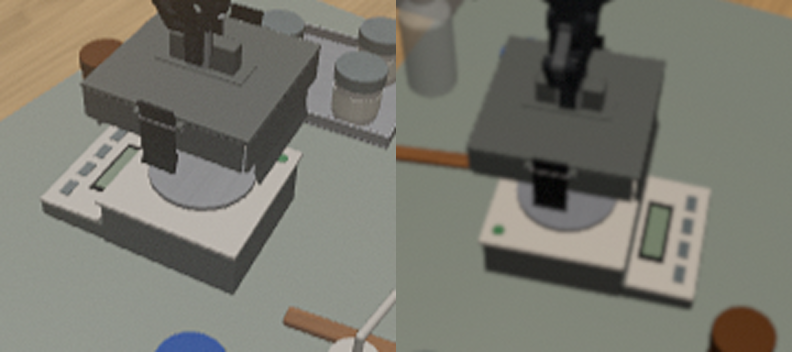

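Cover hangs level over the balance, with the clips at the balance's y sides. Lowering to just above the skirt lead-in.

Call:
{"fn": "jog_arm", "kwargs": {
  "increments": [0, 0.9, 10, 0, 0, -0.2, 5, 0, 0, 20, 0, 0, 0, 5, 0, 0, 20, 0, 0, 0, 5, 0, 0, 10, 0, 0, 0, 5, 0, 0, 4, 0, 0, 0, 5, 0, 0, 0, 0, 0, 0, 5, 0, 0, 0, 0, 0, 0, 5]
}}

```text
time_s: 14.7
tcp_pos: [0.5755, 0.0014, 0.1323]
orientation: [-0.28, 3.127, -0.0]
ft_force: [-0.1, 0.0, -2.1]
opening: 0.168
finger_force: 59.6
```

```bash
python3 - <<'E'
from h import *
delta((.5748,.0009,.115),100.1); print(env.sense()["wrist_torque"])
E
```

```text
t 14.7 tcp [0.5755 0.0014 0.1323] ydir 100.24389113140204 tilt [ 0.0016 -0.0001 -1.    ] F [-0.0767  0.0023 -2.0899] open 0.16801173112930248 q [-0.0566  0.0267  1.4723  0.      1.6409 -1.8062]
shift [ 0.8393 -0.4039 17.3437] turn 0.14389113140204302
[ 0.0571 -0.0211  0.0117]
```

Call:
{"fn": "jog_arm", "kwargs": {
  "increments": [0, 0, 2, 0, 0, 0, 5, 0, 0, 2, 0, 0, 0, 5, 0, 0, 2, 0, 0, 0, 5, 0, 0, 2, 0, 0, 0, 5, 0, 0, 0, 0, 0, 0, 5]
}}

```text
time_s: 15.2
tcp_pos: [0.5748, 0.0014, 0.1228]
orientation: [0.28, -3.128, -0.0]
ft_force: [-0.3, 0.7, -3.2]
opening: 0.171
finger_force: 59.6
```

Call:
{"fn": "jog_arm", "kwargs": {
  "increments": [0, 0, 2, 0, 0, 0, 5, 0, 0, 2, 0, 0, 0, 5, 0, 0, 2, 0, 0, 0, 5, 0, 0, 2, 0, 0, 0, 5, 0, 0, 0, 0, 0, 0, 5]
}}

```text
time_s: 15.7
tcp_pos: [0.5751, 0.0012, 0.1151]
orientation: [0.28, -3.129, 0.001]
ft_force: [0.5, -1.2, -3.5]
opening: 0.174
finger_force: 59.6
```

Call:
{"fn": "jog_arm", "kwargs": {
  "increments": [0, 0, 1, 0, 0, 0, 5, 0, 0, 1, 0, 0, 0, 5, 0, 0, 1, 0, 0, 0, 5, 0, 0, 0, 0, 0, 0, 5]
}}

```text
time_s: 16.1
tcp_pos: [0.5753, 0.0013, 0.1126]
orientation: [-0.28, 3.128, -0.0]
ft_force: [-0.2, -0.5, 0.2]
opening: 0.176
finger_force: 60.0
```

Call:
{"fn": "jog_arm", "kwargs": {
  "increments": [0, 0, 1, 0, 0, 0, 5, 0, 0, 1, 0, 0, 0, 5, 0, 0, 0, 0, 0, 0, 5]
}}

```text
time_s: 16.4
tcp_pos: [0.5753, 0.0016, 0.1107]
orientation: [-0.28, 3.128, 0.0]
ft_force: [0.7, -0.4, 0.9]
opening: 0.175
finger_force: 60.3
```

```bash
python3 - <<'E'
from h import *
delta((.5748,.0009,.0995),100.1); print(env.sense()["wrist_torque"])
E
```

```text
t 16.4 tcp [0.5753 0.0016 0.1107] ydir 100.24682846809928 tilt [ 0.001   0.0003 -1.    ] F [ 0.6775 -0.4175  0.9038] open 0.17461342309445568 q [-0.0565  0.0337  1.5036  0.0003  1.6033 -1.8062]
shift [ 0.6476 -0.599  11.2449] turn 0.14682846809928662
[-0.1915 -0.1221 -0.0156]
```

Call:
{"fn": "jog_arm", "kwargs": {
  "increments": [0, -0.7, 1, 0, 0, 0, 5, 0, 0, 0, 0, 0, 0, 5]
}}

```text
time_s: 16.6
tcp_pos: [0.5754, 0.0009, 0.1097]
orientation: [-0.281, 3.128, 0.0]
ft_force: [0.4, -0.6, 3.2]
opening: 0.174
finger_force: 60.5
```

```bash
cat > r.py <<'E'
from h import *
s=env.sense(); print(s["time_s"],s["tcp_pos"],"F",s["ft_force"],"T",s["wrist_torque"],"tilt",R.from_rotvec(s["orientation"]).as_matrix()[:,2],s["opening"])
E
python3 r.py
```

```text
16.6 [0.5754 0.0009 0.1097] F [ 0.4492 -0.5598  3.182 ] T [-0.0318 -0.0615  0.0361] tilt [ 0.0009  0.0003 -1.    ] 0.17399262257477235
```

Call:
{"fn": "jog_arm", "kwargs": {
  "increments": [0, 0, 1, 0, 0, 0, 5, 0, 0, 1, 0, 0, 0, 5, 0, 0, 0, 0, 0, 0, 5]
}}

```text
time_s: 16.9
tcp_pos: [0.5754, 0.0008, 0.1076]
orientation: [-0.28, 3.128, -0.0]
ft_force: [1.4, 0.0, 5.0]
opening: 0.171
finger_force: 60.6
```

```bash
python3 r.py
```

```text
16.9 [0.5754 0.0008 0.1076] F [1.3857 0.0212 4.9634] T [ 0.0476 -0.099   0.0325] tilt [ 0.0009  0.0001 -1.    ] 0.17097765557991093
```

Call:
{"fn": "jog_arm", "kwargs": {
  "increments": [0, 0, 1, 0, 0, 0, 5, 0, 0, 1, 0, 0, 0, 5, 0, 0, 0, 0, 0, 0, 5]
}}

```text
time_s: 17.2
tcp_pos: [0.5756, 0.0008, 0.1061]
orientation: [-0.28, 3.128, -0.0]
ft_force: [-1.2, 0.3, 6.7]
opening: 0.172
finger_force: 60.9
```

Call:
{"fn": "jog_arm", "kwargs": {
  "increments": [0, 0, 1, 0, 0, 0, 5, 0, 0, 0, 0, 0, 0, 5]
}}

```text
time_s: 17.4
tcp_pos: [0.5756, 0.0008, 0.1055]
orientation: [-0.28, 3.127, -0.0]
ft_force: [0.3, 0.3, 8.2]
opening: 0.175
finger_force: 61.1
```

```bash
python3 r.py
```

```text
17.4 [0.5756 0.0008 0.1055] F [0.3035 0.3299 8.2434] T [-0.0426  0.0454 -0.0006] tilt [ 0.0018  0.     -1.    ] 0.17465524430301743
```

Call:
{"fn": "jog_arm", "kwargs": {
  "increments": [0, 0, 1, 0, 0, 0, 5, 0, 0, 0, 0, 0, 0, 5]
}}

```text
time_s: 17.6
tcp_pos: [0.5757, 0.0007, 0.1046]
orientation: [-0.28, 3.127, -0.001]
ft_force: [-0.4, 0.2, 6.6]
opening: 0.175
finger_force: 60.9
```

Call:
{"fn": "jog_arm", "kwargs": {
  "increments": [0, 0, 0.5, 0, 0, 0, 5, 0, 0, 0.5, 0, 0, 0, 5, 0, 0, 0, 0, 0, 0, 5]
}}

```text
time_s: 17.9
tcp_pos: [0.575, 0.0008, 0.1015]
orientation: [0.28, -3.128, -0.0]
ft_force: [1.6, -0.3, 0.9]
opening: 0.173
finger_force: 60.2
```

```bash
python3 r.py
```

```text
17.9 [0.575  0.0008 0.1015] F [ 1.6441 -0.25    0.8514] T [ 0.0092 -0.2715 -0.0436] tilt [-0.0008  0.0002 -1.    ] 0.17336141370528524
```

Call:
{"fn": "jog_arm", "kwargs": {
  "increments": [0, 0, 1, 0, 0, 0, 5, 0, 0, 0, 0, 0, 0, 5]
}}

```text
time_s: 18.1
tcp_pos: [0.5751, 0.0007, 0.1009]
orientation: [0.28, -3.129, -0.0]
ft_force: [0.5, -1.4, 1.0]
opening: 0.173
finger_force: 60.2
```

Call:
{"fn": "jog_arm", "kwargs": {
  "increments": [0, 0, 0.7, 0, 0, 0, 5, 0, 0, 0, 0, 0, 0, 5]
}}

```text
time_s: 18.3
tcp_pos: [0.5751, 0.0008, 0.1008]
orientation: [0.28, -3.129, -0.0]
ft_force: [-0.4, -0.2, 3.5]
opening: 0.169
finger_force: 60.5
```

```bash
python3 r.py
```

```text
18.3 [0.5751 0.0008 0.1008] F [-0.364  -0.2355  3.4983] T [-0.0039  0.0601 -0.0198] tilt [-0.0001 -0.     -1.    ] 0.1694857236118642
```

Call:
{"fn": "jog_arm", "kwargs": {
  "increments": [0, 0, 0.7, 0, 0, 0, 5, 0, 0, 0, 0, 0, 0, 5]
}}

```text
time_s: 18.5
tcp_pos: [0.5751, 0.0008, 0.1006]
orientation: [-0.28, 3.129, -0.0]
ft_force: [-1.6, -0.2, 5.9]
opening: 0.176
finger_force: 60.9
```

Call:
{"fn": "jog_arm", "kwargs": {
  "increments": [0, 0, 0.7, 0, 0, 0, 5, 0, 0, 0, 0, 0, 0, 5]
}}

```text
time_s: 18.7
tcp_pos: [0.5751, 0.0008, 0.1003]
orientation: [-0.28, 3.129, -0.0]
ft_force: [-2.5, 0.6, 7.5]
opening: 0.172
finger_force: 61.1
```

Call:
{"fn": "jog_arm", "kwargs": {
  "increments": [0, 0, 0.7, 0, 0, 0, 5, 0, 0, 0, 0, 0, 0, 5]
}}

```text
time_s: 18.9
tcp_pos: [0.5752, 0.0008, 0.1001]
orientation: [-0.28, 3.128, -0.0]
ft_force: [-2.6, 0.3, 9.4]
opening: 0.175
finger_force: 61.4
```

```bash
python3 r.py
```

```text
18.9 [0.5752 0.0008 0.1001] F [-2.5547  0.3361  9.3915] T [ 0.0298  0.6394 -0.0888] tilt [ 0.0008 -0.0001 -1.    ] 0.17543027214385573
```

Call:
{"fn": "jog_arm", "kwargs": {
  "increments": [0.8, 0, 0.7, 0, 0, 0, 5, 0, 0, 0, 0, 0, 0, 5]
}}

```text
time_s: 19.1
tcp_pos: [0.5751, 0.0007, 0.1]
orientation: [-0.28, 3.126, -0.0]
ft_force: [0.1, -0.2, 10.2]
opening: 0.172
finger_force: 61.5
```

```bash
python3 r.py
```

```text
19.1 [0.5751 0.0007 0.1   ] F [ 0.0847 -0.1635 10.209 ] T [0.1173 0.3339 0.0348] tilt [ 0.0029  0.0001 -1.    ] 0.17199176663797963
```

Call:
{"fn": "jog_arm", "kwargs": {
  "increments": [0, 0, 0.6, 0, 0.2, 0, 5, 0, 0, 0, 0, 0, 0, 5]
}}

```text
time_s: 19.3
tcp_pos: [0.5751, 0.0007, 0.0994]
orientation: [0.281, -3.128, 0.001]
ft_force: [-0.7, -0.2, 10.3]
opening: 0.173
finger_force: 61.4
```

```bash
python3 r.py
```

```text
19.3 [0.5751 0.0007 0.0994] F [-0.6914 -0.1762 10.2962] T [0.1256 0.2762 0.0205] tilt [-0.0006 -0.0005 -1.    ] 0.1734852174783911
```

Call:
{"fn": "jog_arm", "kwargs": {
  "increments": [0, 0, 0.7, 0, 0, 0, 5, 0, 0, 0, 0, 0, 0, 5]
}}

```text
time_s: 19.5
tcp_pos: [0.5752, 0.0007, 0.0992]
orientation: [0.281, -3.129, 0.001]
ft_force: [-2.0, 1.1, 12.5]
opening: 0.173
finger_force: 61.9
```

Call:
{"fn": "jog_arm", "kwargs": {
  "increments": [0, 0, 0.7, 0, 0, 0, 5, 0, 0, 0, 0, 0, 0, 5]
}}

```text
time_s: 19.7
tcp_pos: [0.5752, 0.0008, 0.099]
orientation: [-0.281, 3.129, -0.001]
ft_force: [-3.2, 0.2, 15.0]
opening: 0.171
finger_force: 62.1
```

```bash
python3 r.py
```

```text
19.7 [0.5752 0.0008 0.099 ] F [-3.2085  0.1808 15.0476] T [ 0.1288  0.6475 -0.0755] tilt [ 0.0002 -0.0006 -1.    ] 0.17055294229115514
```

Call:
{"fn": "jog_arm", "kwargs": {
  "increments": [0.8, 0, 0.5, 0, 0, 0, 5, 0, 0, 0, 0, 0, 0, 5]
}}

```text
time_s: 19.9
tcp_pos: [0.5751, 0.0007, 0.099]
orientation: [-0.281, 3.127, -0.001]
ft_force: [-0.8, 1.9, 13.7]
opening: 0.17
finger_force: 62.1
```

```bash
python3 r.py
```

```text
19.9 [0.5751 0.0007 0.099 ] F [-0.7964  1.9041 13.7222] T [ 0.2173  0.2291 -0.0404] tilt [ 0.0022 -0.0003 -1.    ] 0.17025173775319302
```

Call:
{"fn": "jog_arm", "kwargs": {
  "increments": [0, 0, -1.5, 0, 0, 0, 5, 0, 0, -1.5, 0, 0, 0, 5, 0, 0, 0, 0, 0, 0, 5]
}}

```text
time_s: 20.2
tcp_pos: [0.5749, 0.0007, 0.0995]
orientation: [-0.281, 3.129, -0.0]
ft_force: [4.6, 0.8, 7.0]
opening: 0.17
finger_force: 60.9
```

Call:
{"fn": "jog_arm", "kwargs": {
  "increments": [0, 0, -1.5, 0, 0, 0, 5, 0, 0, 0, 0, 0, 0, 5]
}}

```text
time_s: 20.4
tcp_pos: [0.5749, 0.0007, 0.0996]
orientation: [0.281, -3.129, 0.0]
ft_force: [7.4, 0.2, 1.9]
opening: 0.173
finger_force: 60.1
```

```bash
python3 r.py
```

```text
20.4 [0.5749 0.0007 0.0996] F [7.4216 0.1996 1.9323] T [ 0.2185 -1.3896  0.029 ] tilt [-0.0004 -0.0002 -1.    ] 0.17319753376671124
```

Call:
{"fn": "jog_arm", "kwargs": {
  "increments": [-1.5, 0, -1.2, 0, 0, 0, 5, 0, 0, 0, 0, 0, 0, 5]
}}

```text
time_s: 20.6
tcp_pos: [0.575, 0.0007, 0.0998]
orientation: [0.28, -3.125, 0.0]
ft_force: [4.1, -0.4, -2.3]
opening: 0.171
finger_force: 59.7
```

```bash
python3 r.py; python3 - <<'E'
from h import *
a=snap("s6","scene")[2]; b=snap("d6","side")[2]
A=cv2.resize(a[165:275,235:365],None,fx=3,fy=3,interpolation=cv2.INTER_CUBIC);B=cv2.resize(b[140:250,280:410],None,fx=3,fy=3,interpolation=cv2.INTER_CUBIC)
cv2.imwrite("pics/home.png",np.hstack([A,B])[:,:,::-1])
E
```

```text
20.6 [0.575  0.0007 0.0998] F [ 4.109  -0.3692 -2.2953] T [ 0.045  -0.9182  0.0207] tilt [-0.0045 -0.0006 -1.    ] 0.17100374311765165
```

View pics/home.png

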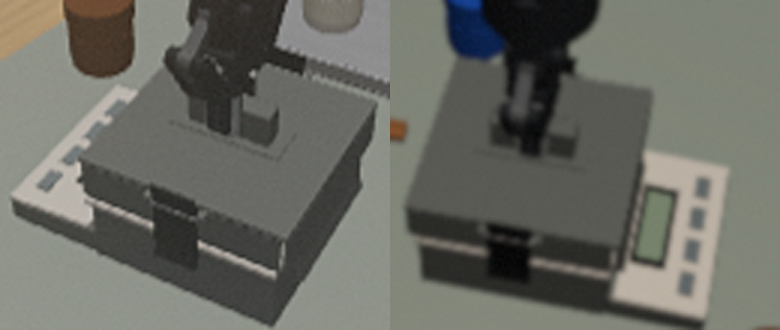

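The picture shows the cover level on the deck, with an even sliver of rim in both views and the clip arms hanging straight over it at (176,228) and (510,250). The light upward pull confirms it is latched. Releasing now.

Call:
{"fn": "jog_arm", "kwargs": {
  "increments": [-0.8, 0, 0.8, 0, 0, 0, 5, 0, 0, 0, 0, 0, 0, 30, 0, 0, 0, 0, 0, 0, 50, 0, 0, 0, 0, 0, 0, 50, 0, 0, 0, 0, 0, 0, 50, 0, 0, -5, 0, 0, 0, 50, 0, 0, -15, 0, 0, 0, 50, 0, 0, -30, 0, 0, 0, 50, 0, 0, -40, 0, 0, 0, 50, 0, 0, -40, 0, 0, 0, 50, 0, 0, -40, 0, 0, 0, 50, 0, 0, 0, 0, 0, 0, 50]
}}

```text
time_s: 21.9
tcp_pos: [0.5779, 0.0009, 0.2797]
orientation: [-0.28, 3.119, -0.004]
ft_force: [0.7, 0.1, 1.0]
opening: 0.586
finger_force: 0.0
```

```bash
python3 r.py; python3 - <<'E'
from h import *
# compare cover edges with the latched view, and tray jars with the view after placing
p=lambda n:cv2.cvtColor(pickle.load(open(f"pics/{n}.pkl","rb"))[2],cv2.COLOR_RGB2GRAY).astype(np.float32)
for old,new,cam,boxes in(("s6","s7","scene",{"cover near face":(262,225,330,262)}),("s3","s7","scene",{"tray":(330,140,412,200)}),("d6","d7","side",{"cover near face":(285,205,350,245)})):
    snap(new,cam); a,b=p(old),p(new)
    for n,(x0,y0,x1,y1) in boxes.items(): print(cam,n,"shift px",cv2.phaseCorrelate(a[y0:y1,x0:x1].copy(),b[y0:y1,x0:x1].copy()))
E
```

```text
21.9 [0.5779 0.0009 0.2797] F [0.7037 0.0756 1.0487] T [-0.0005  0.0028 -0.0514] tilt [ 0.0099 -0.0014 -0.9999] 0.5864900515852374
scene cover near face shift px ((0.03955322779142989, 0.06166357143008838), 1.0329464279943041)
scene tray shift px ((-0.08274828703148529, -0.015991937400087863), 0.8335453801684909)
side cover near face shift px ((0.09363400094621, -0.032585308199255536), 0.9788683321740892)
```

```bash
python3 -c "
from bench import env
print(env.finish_job())"
```

```text
the job is handed in; nothing more can be done
None
```

The job is handed in at about 22 s: the jar stands upright in the tray, with no movement of the tray jars visible in the camera, and the cover sits level and clipped on the balance (it held against a light pull and did not move on release), with about 18 N the highest load I saw on the balance.

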